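# Clear the suction line with its pull knob

### The arm

A 7-joint arm with a two-finger parallel gripper is mounted at the origin on the work surface. World frame = base frame: x ahead of the robot, y to its left, z up, the work surface at z = 0. Lengths are in m, angles in degrees, forces in N, time in s.
With the tool pointing down it reaches from about 0.425 to 0.875 m from the base axis. Payload 4.7 kg.
Tool frame: the origin (TCP) lies midway between the tips of the shut fingers; the grasp point (between the pads) lies 19 mm behind it; z points along the fingers, x is the direction in which the jaws open and shut, and the axes are right-handed (so a half turn about z gives the same grasp; the last joint's range is limited). The gripper opens to 87 mm and grips with 3 to 60 N. Pads are 19 mm wide; open, the fingers measure 117 mm over their backs; the gripper's body (75 mm by 190 mm) begins 51 mm behind the grasp point.
Start: joints at [-68.52, 18.392, -4.016, 83.108, 1.295, 78.541, -3.26], TCP at [0.229, 0.608, 0.223] pointing down, gripper open.
Joint ranges: [-163.93, 163.93], [-17.29, 119.83], [-79.2, 71.16], [3.27, 140.29], [-89.18, 269.18], [5.43, 117.66], [-154.24, 154.24]. Speed limits (degrees/s): [147.25, 147.25, 180, 180, 180, 180, 180].

### API

Orientations are given as [roll, pitch, yaw] about the fixed x, y, z axes, in that order (R = Rz(yaw) Ry(pitch) Rx(roll)).
In Python, from cell import env gives the robot as it stands.
- The arm moves only by the tool carry_out, never from a script. Its argument "plan" is a list of rows, each an object with "grip": the closure, from 0 (fully open) to 1 (shut); "dp": the shift along the tool's x, y, z in m, a list of three; "rotation": the turn, a rotation vector about the tool's x, y, z in degrees, a list of three. In form: [{"grip": grip, "dp": [dx, dy, dz], "rotation": [wx, wy, wz]}, ...]. A call has 1 to 8 rows; each row shifts and turns the pose as measured when the row begins, along the tool's axes as they then stand; what a row does not reach is not made up. A row lasts 1/12 s, in which the tool goes at most 41.7 mm and 7.16 degrees, less where a joint would pass 70% of its speed; a pose out of reach is approached as far as the arm can. A call is refused whole if a number of a shift passes 0.0417 or a number of a turn 7.16, either way. A call with a gripper value outside its range is refused whole. The fingers move at their own pace and stop on an object; "force" is the grip in N (left out, the last holds). Time passes only in rows, so rows that do not move let the fingers close. It gives the time, the measured TCP pose, the force and the opening at its end, in the units of the state.
- env.get_obs(): the state, without advancing time (a new reading comes with each control period).
- env.read_camera(name): name is "scene" or "top"; returns the picture (384x512x3 uint8, red, green, blue); there is no depth.
- env.camera_params(name): a dict with "fx", "fy", "cx", "cy" (pixels), "R" (3x3) and "t" (3): a world point X has camera coordinates R X + t. Camera axes: x right, y down, z forward; pixel columns grow to the right and rows downward; lengths in m; the calibration is good to about 2 mm. A picture is of the moment at which its call begins. camera_params takes no time and is no camera call.
- env.sign_off(): hands the job in, once; it reports no verdict.
The state is a dict: "time_s": time; "qpos": joint angles; "joint_velocities": joint speeds; "effort": joint torques, N m; "tool_pos": TCP position; "tool_rot": TCP orientation; "force": force on the tool from outside, world axes, zero at the start; "wrist_torque": the same for the moment, N m; "grip_width": finger opening in m.
Only numpy, scipy, OpenCV 4.12 (cv2) and the standard library are available. Lean on these libraries where they do the work, as an engineer would, in place of code of your own. Each camera call takes 0.05 s, during which the arm holds its last target. There are 200 camera calls.

### The job

Before you start trimming, clear the suction line: on the suction valve, the one with the wide round mushroom knob, pull the knob straight up all the way out to its stop, where the detent keeps it, leave it out for about two seconds, then push it fully home and let go. The T-bar knob (water) and the small ball knob (air) on the two neighbouring valves stay pushed in.

Things in the scene. Friction and masses are not known exactly. Their poses are not given: they have to be found in the camera images.
- suction_grip (a point): Grip point on the axis of the suction knob, moving with it: 96 mm above the bench when home; z up. Black round mushroom knob 40 mm across, 24 mm high (12 mm above and below this point), on a 10 mm stem. Grey valve block below is 80 x 80 x 60 mm high, with a 44 mm wide steel pipe stub along x; a 26 mm collar stands 6 mm above it. 24 mm gap from block top to the home knob's underside.
- suction_knob (a joint): How far the suction knob is pulled up, in m: 0 home (start), 0.030 out at its stop. It moves against a steady 3 N of friction (0.5 N more at 50 mm/s) between hard stops at both ends, and the detent friction keeps it wherever it is left.
- water_knob (a joint): Same for the water valve: 0 home (start), 0.030 out. Black T-bar knob 58 mm long, 14 mm thick, top 104 mm above the bench; same grey block, with a thin brass pipe stub. The three valves stand fixed in a row across the bench, in any order, 0.2 m or more apart, each turned a little.
- air_knob (a joint): Same for the air valve: 0 home (start), 0.030 out. Small black ball knob 22 mm across, top 107 mm above the bench; same grey block, with a thin steel coupling.

How it is judged:
By the outcome, as a careful person would: the job done as asked, in the order asked, and still so for the second after the job is handed in, with the robot touching nothing.
It also fails if it takes over 32 s, if anything falls off the work surface, if the arm or the gripper's body presses on something with over 40 N, if the wrist force passes 120 N, or if a joint passes its speed limit or range.

## Working session

There is one attempt and no reset: what is moved stays moved. The work goes in short steps, Python scripts to look and compute and a tool call to move; the robot and the scene stay as the last step left them, time stands still between calls to the robot, and variables do not carry over. Pictures are saved under pics/ and viewed, about 8 in all and at most 12, crops included, and the job is handed in when it is done.

Besides the shell and the picture viewer there is one more tool, called in YAML: its name, and indented under it one key for each argument. carry_out: Moves the arm, as the interface text tells. Its arguments: {"type":"object","properties":{"plan":{"type":"array","items":{"type":"object","properties":{"grip":{"type":"number"},"dp":{"type":"array","items":{"type":"number"}},"rotation":{"type":"array","items":{"type":"number"}}}}},"force":{"type":"number"}},"required":["plan"]}

```bash
mkdir -p pics; python3 - <<'E'
from cell import env
import cv2, numpy as np
for n in("scene","top"):
    im=env.read_camera(n); cv2.imwrite(f"pics/{n}0.png",im[:,:,::-1])
    p=env.camera_params(n); print(n,{k:np.round(v,3).tolist() for k,v in p.items()})
o=env.get_obs(); print({k:np.round(v,3).tolist() for k,v in o.items()})
a=cv2.imread("pics/scene0.png");b=cv2.imread("pics/top0.png")
cv2.imwrite("pics/both0.png",cv2.resize(np.vstack([a,b]),(400,600)))
E
```

```text
scene {'fx': 491.141, 'fy': 491.141, 'cx': 254.329, 'cy': 197.481, 'R': [[-0.863, 0.505, 0.002], [0.412, 0.707, -0.575], [-0.292, -0.495, -0.818]], 't': [0.448, -0.144, 1.473]}
top {'fx': 353.08, 'fy': 353.08, 'cx': 256.491, 'cy': 192.105, 'R': [[-0.02, -1.0, -0.018], [-0.997, 0.021, -0.073], [0.073, 0.016, -0.997]], 't': [0.036, 0.547, 0.881]}
{'time_s': 0.1, 'qpos': [-68.523, 18.436, -4.014, 83.168, 1.297, 78.542, -3.26], 'joint_velocities': [0.135, -0.139, 0.061, -0.099, 0.082, 0.068, -0.065], 'effort': [0.0, -49.257, -0.406, -31.34, -0.064, 0.04, 0.0], 'tool_pos': [0.229, 0.608, 0.222], 'tool_rot': [179.992, 0.101, 69.331], 'force': [0.373, -0.937, -1.271], 'wrist_torque': [0.02, 0.059, -0.004], 'grip_width': 0.087}
```

View pics/top0.png

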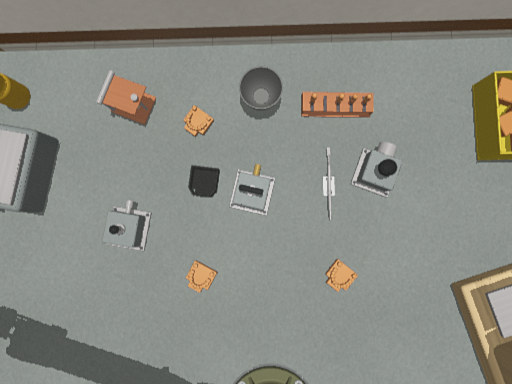

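View pics/scene0.png

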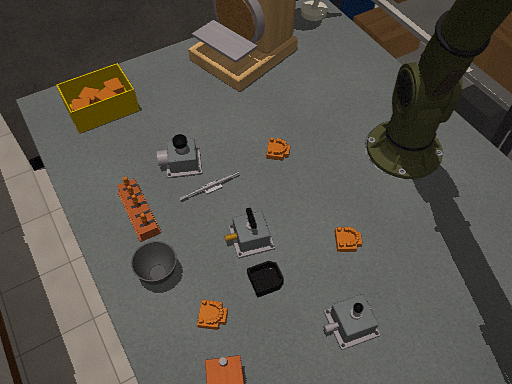

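The top view shows the suction valve at the right: black knob near (387,169), wide steel stub at (387,148). The water T-bar is at (251,190) and the air ball at (116,229). In the scene view the suction knob is near (180,142).

```bash
cat > h.py <<'E'
from cell import env
import cv2, numpy as np
def proj(n,X):
    p=env.camera_params(n); c=np.array(p["R"])@X+p["t"]; return np.array([p["fx"]*c[0]/c[2]+p["cx"],p["fy"]*c[1]/c[2]+p["cy"]])
def ray(n,u,v):
    p=env.camera_params(n); R=np.array(p["R"]); d=R.T@[(u-p["cx"])/p["fx"],(v-p["cy"])/p["fy"],1]; return -R.T@np.array(p["t"]),d
def plane(n,u,v,z):
    o,d=ray(n,u,v); return o+d*(z-o[2])/d[2]
def blob(im,box,thr=50):
    x0,y0,x1,y1=box; m=(im[y0:y1,x0:x1].max(2)<thr).astype(np.uint8)
    k,l,s,c=cv2.connectedComponentsWithStats(m); i=1+s[1:,4].argmax(); s=s[i]
    return c[i]+[x0,y0], [s[0]+x0,s[1]+y0,s[2],s[3],s[4]]
E
python3 - <<'E'
from h import *
t=cv2.imread("pics/top0.png");s=cv2.imread("pics/scene0.png")
for n,im,box in(("top",t,(365,150,410,190)),("scene",s,(165,128,195,158))):
    for thr in(40,55):
        c,st=blob(im,box,thr); print(n,thr,c,st,plane(n,*c,.1),plane(n,*c,.108))
for u,v in((251,190),(116,229)): print(plane("top",u,v,.105))
# block edges orientation from top: base plate contour
x0,y0,x1,y1=345,140,410,200
b=cv2.resize(t[y0:y1,x0:x1],None,fx=6,fy=6,interpolation=cv2.INTER_CUBIC)
a=cv2.resize(s[125:185,150:215],None,fx=6,fy=6,interpolation=cv2.INTER_CUBIC)
cv2.imwrite("pics/crop1.png",np.hstack([b,a]))
E
```

```text
top 40 [382.23333333 169.66666667] [np.int32(379), np.int32(161), np.int32(12), np.int32(15), np.int32(30)] [ 0.58798061 -0.26965853  0.1       ] [ 0.58694479 -0.26692848  0.108     ]
top 55 [386.87931034 167.33189655] [np.int32(378), np.int32(160), np.int32(19), np.int32(16), np.int32(232)] [ 0.59319918 -0.28062189  0.1       ] [ 0.59211236 -0.2777847   0.108     ]
scene 40 [179.45833333 141.26190476] [np.int32(173), np.int32(134), np.int32(14), np.int32(15), np.int32(168)] [ 0.59414179 -0.28142021  0.1       ] [ 0.59634573 -0.27447805  0.108     ]
scene 55 [179.83018868 142.70283019] [np.int32(172), np.int32(134), np.int32(17), np.int32(21), np.int32(212)] [ 0.59552291 -0.27611522  0.1       ] [ 0.59771602 -0.2692146   0.108     ]
[0.54667356 0.03570357 0.105     ]
[0.46290391 0.34925784 0.105     ]
```

View pics/crop1.png

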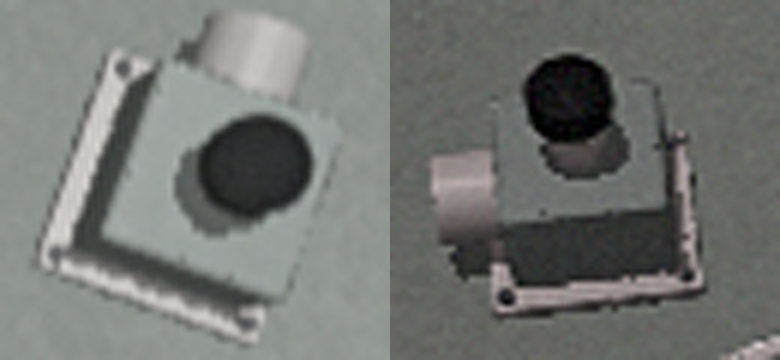

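The knob stands at about (0.594, -0.281), and both views agree on this. I'm setting out along an arc around the base.

carry_out:
  plan:
    - {"grip": 0, "dp": [-0.0245, 0.0316, 0], "rotation": [0, 0, 0]}
    - {"grip": 0, "dp": [-0.0245, 0.0316, 0], "rotation": [0, 0, 0]}
    - {"grip": 0, "dp": [-0.0245, 0.0316, 0], "rotation": [0, 0, 0]}
    - {"grip": 0, "dp": [-0.0245, 0.0316, 0], "rotation": [0, 0, 0]}
    - {"grip": 0, "dp": [-0.0245, 0.0316, 0], "rotation": [0, 0, 0]}
    - {"grip": 0, "dp": [-0.0245, 0.0316, 0], "rotation": [0, 0, 0]}
    - {"grip": 0, "dp": [-0.0245, 0.0316, 0], "rotation": [0, 0, 0]}
    - {"grip": 0, "dp": [-0.0245, 0.0316, 0], "rotation": [0, 0, 0]}

```text
time_s: 0.77
tool_pos: [0.393, 0.3331, 0.2142]
tool_rot: [-179.5, 0.4, 70.6]
force: [1.0, 0.3, 0.8]
grip_width: 0.0868
```

carry_out:
  plan:
    - {"grip": 0, "dp": [-0.0317, 0.0243, -0.001], "rotation": [0, 0, 0]}
    - {"grip": 0, "dp": [-0.0317, 0.0243, -0.001], "rotation": [0, 0, 0]}
    - {"grip": 0, "dp": [-0.0317, 0.0243, -0.001], "rotation": [0, 0, 0]}
    - {"grip": 0, "dp": [-0.0317, 0.0243, -0.001], "rotation": [0, 0, 0]}
    - {"grip": 0, "dp": [-0.0317, 0.0243, -0.001], "rotation": [0, 0, 0]}
    - {"grip": 0, "dp": [-0.0317, 0.0243, -0.001], "rotation": [0, 0, 0]}
    - {"grip": 0, "dp": [-0.0317, 0.0243, -0.001], "rotation": [0, 0, 0]}
    - {"grip": 0, "dp": [-0.0317, 0.0243, -0.001], "rotation": [0, 0, 0]}

```text
time_s: 1.43
tool_pos: [0.4926, 0.0153, 0.2203]
tool_rot: [-179.4, 0.4, 70.5]
force: [1.3, -0.7, 0.7]
grip_width: 0.0869
```

carry_out:
  plan:
    - {"grip": 0, "dp": [-0.0306, 0.0243, -0.001], "rotation": [0, 0, 0]}
    - {"grip": 0, "dp": [-0.0306, 0.0243, -0.001], "rotation": [0, 0, 0]}
    - {"grip": 0, "dp": [-0.0306, 0.0243, -0.001], "rotation": [0, 0, 0]}
    - {"grip": 0, "dp": [-0.0306, 0.0243, -0.001], "rotation": [0, 0, 0]}
    - {"grip": 0, "dp": [-0.0306, 0.0243, -0.001], "rotation": [0, 0, 0]}
    - {"grip": 0, "dp": [-0.0306, 0.0243, -0.001], "rotation": [0, 0, 0]}
    - {"grip": 0, "dp": [-0.0306, 0.0243, -0.001], "rotation": [0, 0, 0]}
    - {"grip": 0, "dp": [-0.0306, 0.0243, 0], "rotation": [0, 0, 0]}

```text
time_s: 2.1
tool_pos: [0.5952, -0.2946, 0.2257]
tool_rot: [-179.3, 0.3, 70.7]
force: [0.3, 0.6, -0.1]
grip_width: 0.0868
```

```bash
python3 - <<'E'
from h import *
s=env.read_camera("scene")[:,:,::-1].copy();t=env.read_camera("top")[:,:,::-1].copy()
o=env.get_obs();p=o["tool_pos"];print(o["time_s"],p,o["tool_rot"],proj("scene",p),proj("top",p))
b=cv2.resize(t[110:210,330:450],(480,400),interpolation=cv2.INTER_CUBIC)
a=cv2.resize(s[60:190,110:260],None,fx=3,fy=3,interpolation=cv2.INTER_CUBIC)[:390]
cv2.imwrite("pics/crop2.png",cv2.resize(np.hstack([b[:390],a]),(800,335)))
E
```

```text
2.2 [ 0.59275948 -0.30143384  0.22378757] [-179.22240098    0.71313493   70.11448096] [170.71827476 103.90533443] [419.515824   158.36395427]
```

View pics/crop2.png

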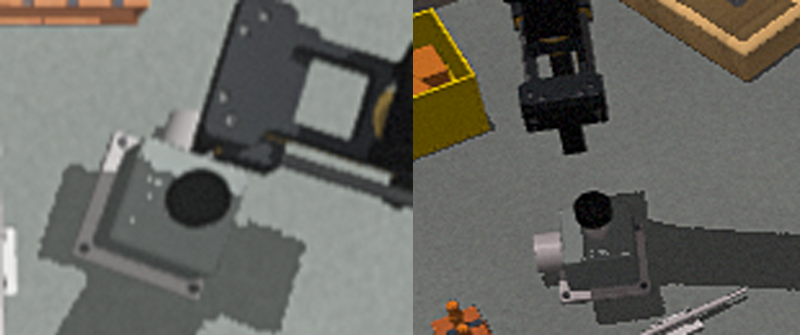

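The gripper overshot the knob by about 20 mm in y (top view: knob at about (379,160), fingers to its right). I'm correcting sideways and removing the small tilt.

carry_out:
  plan:
    - {"grip": 0, "dp": [0.0192, -0.0059, 0.02], "rotation": [-0.8, 0.7, 0]}
    - {"grip": 0, "dp": [0, 0, 0.02], "rotation": [0, 0, 0]}
    - {"grip": 0, "dp": [0, 0, 0], "rotation": [0, 0, 0]}
    - {"grip": 0, "dp": [0, 0, 0], "rotation": [0, 0, 0]}

```text
time_s: 2.53
tool_pos: [0.592, -0.2836, 0.1804]
tool_rot: [-179.9, 0.1, 69.7]
force: [0.5, 0.4, -0.6]
grip_width: 0.087
```

carry_out:
  plan:
    - {"grip": 0, "dp": [0.0031, 0.001, 0.02], "rotation": [0, 0, 0]}
    - {"grip": 0, "dp": [0, 0, 0.02], "rotation": [0, 0, 0]}
    - {"grip": 0, "dp": [0, 0, 0.02], "rotation": [0, 0, 0]}
    - {"grip": 0, "dp": [0, 0, 0.015], "rotation": [0, 0, 0]}
    - {"grip": 0, "dp": [0, 0, 0.01], "rotation": [0, 0, 0]}
    - {"grip": 0, "dp": [0, 0, 0.003], "rotation": [0, 0, 0]}
    - {"grip": 0, "dp": [0, 0, 0], "rotation": [0, 0, 0]}

```text
time_s: 3.12
tool_pos: [0.5986, -0.2782, 0.0975]
tool_rot: [179.6, -0.0, 70.1]
force: [-0.6, -0.1, -0.0]
grip_width: 0.0871
```

carry_out:
  plan:
    - {"grip": 0, "dp": [-0.0044, -0.0032, 0.01], "rotation": [0.3, 0, 0]}
    - {"grip": 0, "dp": [0, 0, 0.008], "rotation": [0, 0, 0]}
    - {"grip": 0, "dp": [0, 0, 0], "rotation": [0, 0, 0]}
    - {"grip": 0, "dp": [0, 0, 0], "rotation": [0, 0, 0]}

```text
time_s: 3.45
tool_pos: [0.5956, -0.2824, 0.0813]
tool_rot: [179.7, -0.1, 70.1]
force: [-0.6, -0.6, 0.9]
grip_width: 0.0869
```

```bash
python3 - <<'E'
from h import *
s=env.read_camera("scene")[:,:,::-1].copy()
o=env.get_obs();p=o["tool_pos"];print(o["time_s"],p,o["tool_rot"],o["force"],proj("scene",p))
cv2.imwrite("pics/crop3.png",cv2.resize(s[80:190,120:240],None,fx=4,fy=4,interpolation=cv2.INTER_CUBIC))
E
```

```text
3.5 [ 0.59563746 -0.28222144  0.08128056] [ 1.79681195e+02 -5.91432968e-02  7.01121296e+01] [ 0.06262091  0.08778732 -0.64310268] [179.67130236 145.75739892]
```

View pics/crop3.png

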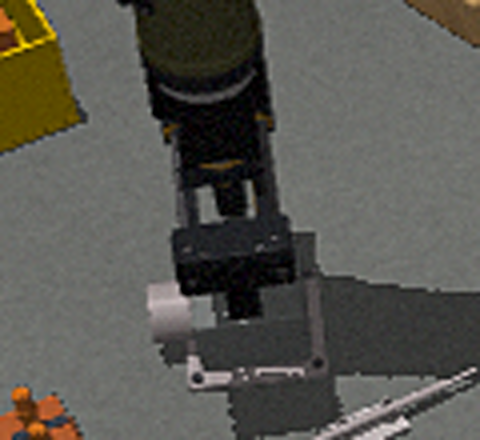

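The gripper stands over the block with its fingers around the knob (scene crop, near finger at about (240,295)). I'm going down 3 mm more and closing.

carry_out:
  plan:
    - {"grip": 0, "dp": [-0.0015, 0, 0.003], "rotation": [0, 0, 0]}
    - {"grip": 1, "dp": [0, 0, 0], "rotation": [0, 0, 0]}
    - {"grip": 1, "dp": [0, 0, 0], "rotation": [0, 0, 0]}
    - {"grip": 1, "dp": [0, 0, 0], "rotation": [0, 0, 0]}
    - {"grip": 1, "dp": [0, 0, 0], "rotation": [0, 0, 0]}
    - {"grip": 1, "dp": [0, 0, 0], "rotation": [0, 0, 0]}
    - {"grip": 1, "dp": [0, 0, 0], "rotation": [0, 0, 0]}
    - {"grip": 1, "dp": [0, 0, 0], "rotation": [0, 0, 0]}
  force: 25

```text
time_s: 4.17
tool_pos: [0.5961, -0.2843, 0.0796]
tool_rot: [179.5, -0.1, 70.1]
force: [-0.4, 0.9, -0.7]
grip_width: 0.0483
```

carry_out:
  plan:
    - {"grip": 1, "dp": [0, 0, 0], "rotation": [0, 0, 0]}
    - {"grip": 1, "dp": [0, 0, 0], "rotation": [0, 0, 0]}
    - {"grip": 1, "dp": [0, 0, 0], "rotation": [0, 0, 0]}
    - {"grip": 1, "dp": [0, 0, 0], "rotation": [0, 0, 0]}
    - {"grip": 1, "dp": [0, 0, 0], "rotation": [0, 0, 0]}

```text
time_s: 4.58
tool_pos: [0.5958, -0.2851, 0.0797]
tool_rot: [179.5, -0.0, 70.1]
force: [-0.4, -2.0, -0.9]
grip_width: 0.039
```

Gripped at 39 mm. Now pulling up.

carry_out:
  plan:
    - {"grip": 1, "dp": [0, 0, -0.004], "rotation": [0, 0, 0]}
    - {"grip": 1, "dp": [0, 0, -0.004], "rotation": [0, 0, 0]}
    - {"grip": 1, "dp": [0, 0, -0.004], "rotation": [0, 0, 0]}
    - {"grip": 1, "dp": [0, 0, -0.004], "rotation": [0, 0, 0]}
    - {"grip": 1, "dp": [0, 0, -0.004], "rotation": [0, 0, 0]}
    - {"grip": 1, "dp": [0, 0, -0.004], "rotation": [0, 0, 0]}
    - {"grip": 1, "dp": [0, 0, 0], "rotation": [0, 0, 0]}

```text
time_s: 5.17
tool_pos: [0.5958, -0.2851, 0.1044]
tool_rot: [179.5, 0.0, 70.1]
force: [0.1, -0.5, -0.7]
grip_width: 0.0393
```

carry_out:
  plan:
    - {"grip": 1, "dp": [0, 0, -0.003], "rotation": [0, 0, 0]}
    - {"grip": 1, "dp": [0, 0, -0.002], "rotation": [0, 0, 0]}
    - {"grip": 1, "dp": [0, 0, -0.002], "rotation": [0, 0, 0]}
    - {"grip": 1, "dp": [0, 0, -0.002], "rotation": [0, 0, 0]}

```text
time_s: 5.5
tool_pos: [0.5956, -0.2851, 0.1099]
tool_rot: [179.5, 0.1, 70.1]
force: [5.5, -4.6, -17.0]
grip_width: 0.0389
```

It's at the stop: 30.2 mm of travel with 17 N of pull. I'm holding it out for about two seconds.

carry_out:
  plan:
    - {"grip": 1, "dp": [0, 0, 0], "rotation": [0, 0, 0]}
    - {"grip": 1, "dp": [0, 0, 0], "rotation": [0, 0, 0]}
    - {"grip": 1, "dp": [0, 0, 0], "rotation": [0, 0, 0]}
    - {"grip": 1, "dp": [0, 0, 0], "rotation": [0, 0, 0]}
    - {"grip": 1, "dp": [0, 0, 0], "rotation": [0, 0, 0]}
    - {"grip": 1, "dp": [0, 0, 0], "rotation": [0, 0, 0]}
    - {"grip": 1, "dp": [0, 0, 0], "rotation": [0, 0, 0]}
    - {"grip": 1, "dp": [0, 0, 0], "rotation": [0, 0, 0]}

```text
time_s: 6.17
tool_pos: [0.5958, -0.2851, 0.1097]
tool_rot: [179.5, 0.1, 70.1]
force: [1.5, -2.2, -4.3]
grip_width: 0.0393
```

```bash
python3 - <<'E'
from h import *
s=env.read_camera("scene")[:,:,::-1].copy()
o=env.get_obs();p=o["tool_pos"];print(o["time_s"],p,o["force"],o["grip_width"])
cv2.imwrite("pics/crop4.png",cv2.resize(s[80:190,120:240],None,fx=5,fy=5,interpolation=cv2.INTER_CUBIC))
E
```

```text
6.2167 [ 0.59576253 -0.28514472  0.10975585] [ 2.105119   -1.66203079 -4.98693545] 0.03897326998375047
```

View pics/crop4.png

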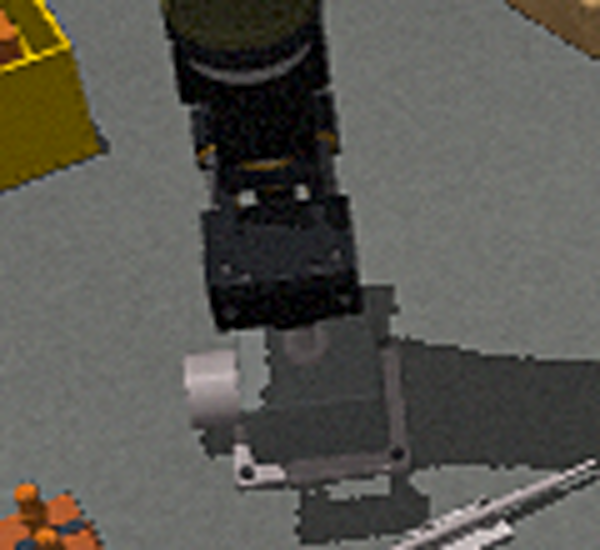

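The picture shows the bare collar on the block at about (305,345). The knob is up inside the jaws, so it moved with the gripper. I'm continuing the hold.

carry_out:
  plan:
    - {"grip": 1, "dp": [0, 0, 0], "rotation": [0, 0, 0]}
    - {"grip": 1, "dp": [0, 0, 0], "rotation": [0, 0, 0]}
    - {"grip": 1, "dp": [0, 0, 0], "rotation": [0, 0, 0]}
    - {"grip": 1, "dp": [0, 0, 0], "rotation": [0, 0, 0]}
    - {"grip": 1, "dp": [0, 0, 0], "rotation": [0, 0, 0]}
    - {"grip": 1, "dp": [0, 0, 0], "rotation": [0, 0, 0]}
    - {"grip": 1, "dp": [0, 0, 0], "rotation": [0, 0, 0]}
    - {"grip": 1, "dp": [0, 0, 0], "rotation": [0, 0, 0]}

```text
time_s: 6.88
tool_pos: [0.5958, -0.2851, 0.1097]
tool_rot: [179.5, 0.1, 70.1]
force: [1.9, -0.4, -4.5]
grip_width: 0.0392
```

carry_out:
  plan:
    - {"grip": 1, "dp": [0, 0, 0], "rotation": [0, 0, 0]}
    - {"grip": 1, "dp": [0, 0, 0], "rotation": [0, 0, 0]}
    - {"grip": 1, "dp": [0, 0, 0], "rotation": [0, 0, 0]}
    - {"grip": 1, "dp": [0, 0, 0], "rotation": [0, 0, 0]}
    - {"grip": 1, "dp": [0, 0, 0], "rotation": [0, 0, 0]}
    - {"grip": 1, "dp": [0, 0, 0], "rotation": [0, 0, 0]}
    - {"grip": 1, "dp": [0, 0, 0], "rotation": [0, 0, 0]}
    - {"grip": 1, "dp": [0, 0, 0], "rotation": [0, 0, 0]}

```text
time_s: 7.55
tool_pos: [0.5957, -0.2851, 0.1097]
tool_rot: [179.5, 0.1, 70.1]
force: [1.6, -1.8, -4.7]
grip_width: 0.0395
```

carry_out:
  plan:
    - {"grip": 1, "dp": [0, 0, 0.004], "rotation": [0, 0, 0]}
    - {"grip": 1, "dp": [0, 0, 0.004], "rotation": [0, 0, 0]}
    - {"grip": 1, "dp": [0, 0, 0.004], "rotation": [0, 0, 0]}
    - {"grip": 1, "dp": [0, 0, 0.004], "rotation": [0, 0, 0]}
    - {"grip": 1, "dp": [0, 0, 0.004], "rotation": [0, 0, 0]}
    - {"grip": 1, "dp": [0, 0, 0.004], "rotation": [0, 0, 0]}
    - {"grip": 1, "dp": [0, 0, 0.002], "rotation": [0, 0, 0]}
    - {"grip": 1, "dp": [0, 0, 0.001], "rotation": [0, 0, 0]}

```text
time_s: 8.22
tool_pos: [0.5958, -0.2851, 0.0844]
tool_rot: [179.5, 0.0, 70.1]
force: [-1.1, -0.1, 2.8]
grip_width: 0.0395
```

carry_out:
  plan:
    - {"grip": 1, "dp": [0, 0, 0.003], "rotation": [0, 0, 0]}
    - {"grip": 1, "dp": [0, 0, 0.002], "rotation": [0, 0, 0]}
    - {"grip": 1, "dp": [0, 0, 0.002], "rotation": [0, 0, 0]}
    - {"grip": 1, "dp": [0, 0, 0.002], "rotation": [0, 0, 0]}

```text
time_s: 8.55
tool_pos: [0.596, -0.2852, 0.0795]
tool_rot: [179.5, -0.1, 70.1]
force: [-5.9, 3.1, 15.2]
grip_width: 0.0391
```

Home stop reached: z is back to 0.0795 with 15 N of push. I'm pressing once more, then opening.

carry_out:
  plan:
    - {"grip": 1, "dp": [0, 0, 0.002], "rotation": [0, 0, 0]}
    - {"grip": 1, "dp": [0, 0, 0.002], "rotation": [0, 0, 0]}
    - {"grip": 1, "dp": [0, 0, 0], "rotation": [0, 0, 0]}
    - {"grip": 0, "dp": [0, 0, 0], "rotation": [0, 0, 0]}
    - {"grip": 0, "dp": [0, 0, 0], "rotation": [0, 0, 0]}
    - {"grip": 0, "dp": [0, 0, 0], "rotation": [0, 0, 0]}
    - {"grip": 0, "dp": [0, 0, 0], "rotation": [0, 0, 0]}
    - {"grip": 0, "dp": [0, 0, 0], "rotation": [0, 0, 0]}

```text
time_s: 9.22
tool_pos: [0.5961, -0.2841, 0.0776]
tool_rot: [179.5, -0.2, 70.1]
force: [0.1, -0.4, -0.1]
grip_width: 0.0647
```

carry_out:
  plan:
    - {"grip": 0, "dp": [0, 0, 0], "rotation": [0, 0, 0]}
    - {"grip": 0, "dp": [0, 0, 0], "rotation": [0, 0, 0]}
    - {"grip": 0, "dp": [0, 0, 0], "rotation": [0, 0, 0]}
    - {"grip": 0, "dp": [0, 0, 0], "rotation": [0, 0, 0]}
    - {"grip": 0, "dp": [0, 0, 0], "rotation": [0, 0, 0]}

```text
time_s: 9.63
tool_pos: [0.596, -0.2838, 0.0768]
tool_rot: [179.6, -0.2, 70.1]
force: [-1.0, -0.8, 0.2]
grip_width: 0.0863
```

Open and clear, with no contact force. Retreating straight up, then sideways so the cameras can see the knob.

carry_out:
  plan:
    - {"grip": 0, "dp": [0, 0, -0.015], "rotation": [0, 0, 0]}
    - {"grip": 0, "dp": [0, 0, -0.025], "rotation": [0, 0, 0]}
    - {"grip": 0, "dp": [0, 0, -0.03], "rotation": [0, 0, 0]}
    - {"grip": 0, "dp": [0, 0, -0.03], "rotation": [0, 0, 0]}
    - {"grip": 0, "dp": [0, 0, -0.03], "rotation": [0, 0, 0]}
    - {"grip": 0, "dp": [-0.02, 0, -0.01], "rotation": [0, 0, 0]}
    - {"grip": 0, "dp": [-0.02, 0, 0], "rotation": [0, 0, 0]}
    - {"grip": 0, "dp": [0, 0, 0], "rotation": [0, 0, 0]}

```text
time_s: 10.3
tool_pos: [0.581, -0.3217, 0.231]
tool_rot: [179.4, -0.2, 70.3]
force: [-0.6, -0.4, 0.2]
grip_width: 0.0874
```

```bash
python3 - <<'E'
from h import *
s=env.read_camera("scene")[:,:,::-1].copy()
o=env.get_obs();print(o["time_s"],o["tool_pos"],o["force"],o["joint_velocities"])
s0=cv2.imread("pics/scene0.png")
for im in(s0,s): print(blob(im,(165,128,195,158),40),blob(im,(240,200,262,232),40),blob(im,(345,298,370,318),40))
c=lambda im:cv2.resize(im[60:260,110:290],None,fx=2,fy=2,interpolation=cv2.INTER_CUBIC)
cv2.imwrite("pics/crop5.png",np.hstack([c(s0),c(s)]))
E
```

```text
10.35 [ 0.58223126 -0.31969319  0.23100703] [ 0.31025509 -0.23903203 -0.00328969] [-1.47497933  0.75040584 -2.35930647  1.21554825 -1.54046294 -0.45607182
 -0.87781957]
(array([179.45833333, 141.26190476]), [np.int32(173), np.int32(134), np.int32(14), np.int32(15), np.int32(168)]) (array([250.70689655, 218.10344828]), [np.int32(246), np.int32(208), np.int32(11), np.int32(21), np.int32(116)]) (array([357.89189189, 307.37837838]), [np.int32(354), np.int32(303), np.int32(9), np.int32(10), np.int32(74)])
(array([179.66101695, 141.03389831]), [np.int32(173), np.int32(134), np.int32(15), np.int32(15), np.int32(177)]) (array([250.6460177, 218.0619469]), [np.int32(246), np.int32(208), np.int32(10), np.int32(21), np.int32(113)]) (array([357.97260274, 307.43835616]), [np.int32(354), np.int32(303), np.int32(9), np.int32(10), np.int32(73)])
```

View pics/crop5.png

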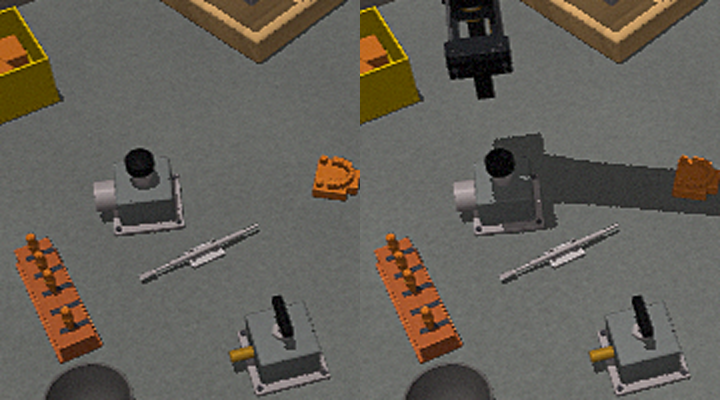

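The suction knob is back at its starting pixel: (179.7,141.0) against (179.5,141.3) before. The water and air knobs haven't moved, and the gripper is well clear. Handing in.

```bash
python3 -c "
from cell import env
print(env.sign_off())"
```

```text
the job is handed in; nothing more can be done
None
```

I pulled the suction knob out, held it about two seconds, pushed it home and let go. The job was handed in at about 10.4 s, against the 32 s limit.

- **Pull:** I gripped the knob at 25 N. It came up 30.2 mm, and a 17 N pull at the end showed it had hit its stop. I kept it gripped, at rest, during the roughly 2.1 s hold rather than leaving it to the detent alone.
- **Push home:** The tool returned to its starting height (0.0795 m against 0.0797 m), with 15 N of push confirming the home stop. I pressed a little more, then opened the jaws and retreated straight up.
- **Last checks:** In the scene camera the suction knob is within 0.3 px of its first position. The water and air knobs are within 0.1 px of theirs. The force reading was about zero with the gripper clear.

None of these checks failed or disagreed. On the approach the arm overshot the knob by about 20 mm in y while still above it, and I corrected that before going down.

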